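# Level the graphite plate on its foot screws

## Robot

A 7-joint arm with a two-finger parallel gripper is mounted at the origin on the work surface. World frame = base frame: x ahead of the robot, y to its left, z up, the work surface at z = 0. Lengths are in mm, angles in rad, forces in N, time in s.
With the tool pointing down it reaches from about 400 to 850 mm from the base axis. Payload 4.5 kg.
Tool frame: the origin (TCP) lies at the very end of the fingers, on their centre line; the grasp point (between the pads) lies r.hold_point_z behind it (r.hold_point_z is the distance from the TCP to the grasp point, in mm); z points along the fingers, y is the line along which they close (so a half turn about z gives the same grasp; the last joint's range is limited). The gripper opens to 88 mm and grips with 3 to 60 N. Pads are 18 mm wide; open, the fingers measure 123 mm over their backs; the gripper's body (75 mm by 187 mm) begins 45 mm behind the grasp point.
Start: joints at [-1.275, 0.689, -0.195, 1.565, 0.157, 0.902, -0.215], TCP at [161.741, 603.733, 238.743] pointing down, gripper open.
Joint ranges: [-3.01, 3.01], [-0.46, 2.08], [-1.47, 1.51], [0.13, 2.56], [-1, 4.14], [0.04, 2.09], [-2.66, 2.66]. Speed limits (rad/s): [2.57, 2.57, 3.14, 3.14, 3.14, 3.14, 3.14].

## Interface

Orientations are given as a unit quaternion [w, x, y, z].
In Python, from station import r, viewer, ticket gives the robot as it stands. The module is installed in compiled form; this text tells all that it offers.
- The arm moves only by the tool servo_tool, never from a script. Its argument "moves" is a list that holds one entry, the list of rows, each a list of 7 numbers: the shift along the tool's x, y, z each as a share of 0.25 m, from -1 to 1, then the turn, a rotation vector about the tool's x, y, z each as a share of 180 degrees, from -1 to 1, then the opening, from 0 (shut) to 1 (fully open). A call has 1 to 5 rows; each row is the pose to reach, as a shift and turn from the pose commanded when the call began, along the tool's axes at that moment, turning the shorter way round; what a row does not reach only later rows make up. A row lasts 1/8 s, in which the tool goes at most 62.5 mm and 10.7 degrees, less where a joint would pass 70% of its speed; a pose out of reach is approached as far as the arm can. A call with a number of a shift or a turn outside -1 to 1 is refused whole. A call with a gripper value outside its range is refused whole. The fingers move at their own pace and stop on an object; "newtons" is the grip in N (left out, the last holds). Time passes only in rows, so rows that repeat a pose let the fingers close. It gives the time, the measured TCP pose, the force, the opening and the grip force at its end, in the units of the state.
- r.sense(): the state, without advancing time (a new reading comes with each control period).
- viewer.read_camera(name): name is "scene" or "top"; returns a dict with "image" (400x640x3 uint8, red, green, blue), "mtx" (3x3 intrinsics, pixels), "eye" and "rotation" of the camera in the world. Camera axes: x right, y down, z forward; pixel columns grow to the right and rows downward; lengths in mm; the calibration is good to about 2 mm. A picture is of the moment at which its call begins. There is no depth.
- ticket.sign_off(): hands the job in; it is judged then, once.
The state is a dict: "t": time; "q": joint angles; "joint_velocities": joint speeds; "joint_torque": joint torques, N m; "tool_pos": TCP position; "ee_rot": TCP orientation; "force": force on the tool from outside, world axes, zero at the start; "ft_torque": the same for the moment, N m; "gripper_width": opening from 0.0 (shut) to 1.0 (fully open); "grip_force": force on a finger pad.
Only numpy, scipy, OpenCV 4.12 (cv2) and the standard library are available. Lean on these libraries where they do the work, as an engineer would, in place of code of your own. Each camera call takes 0.05 s, during which the arm holds its last target. There are 200 camera calls.

## Task

The square graphite plate on the glass bench is out of level. Turn its two brass wing screws, taking each again as often as needed, until the bubble comes to rest inside the black ring in the middle of the round vial on the plate, then let go. Leave the tools and glassware lying around the stand where they are.

Things in the scene. Friction and masses are not known exactly. Their poses are not given: they have to be found in the camera images.
- stand: grey base, 250 x 250 x 10 mm, origin at the centre of its underside. On it stands the dark square graphite plate, 220 x 220 x 16, top about 58 above the bench. Near the plate's corners, 80 either way from the base's centre: a fixed steel foot (-x, -y), screw A (+x, -y), screw B (-x, +y); the vial fills the fourth corner. The base is itself slightly out of level: only the bubble tells when the plate is level.
- vial (a point): centre of the round bubble vial, 72 mm across, 16 high, aluminium rim, in the fourth corner of the plate, 60 along x and 60 along y from its centre. A black ring in its middle is 24 inside, 28 outside. Axes are the plate's: x from the fixed foot to screw A, y from the fixed foot to screw B, z up.
- bubble (a point): centre of the bubble, a pale disc 16 mm across with a dark rim. It floats to the plate's higher side, 3.2 mm per radian of a screw, and settles in half a second; it stops 14 mm from the vial's centre along the plate's x and along its y while the plate leans more. At the start one screw needs 3 to 4.5 rad, the other 1.6 to 2.8: if a grasp cannot give it all, let go and take the wing again.
- screw_a_wing (a point): centre of the wing of screw A, on its axis, about 89 mm above the bench, 31 above the plate. Brass; the wing is an upright bar 46 long, 12 thick, 30 high, gripped across the 12; below it a 28 wide collar, 6 high. x axis along the wing, y across it, z up. Turns without climbing (friction 0.06 N m), stays as left. Clockwise from above raises its corner and moves the bubble along the plate's +x only, anticlockwise -x.
- screw_b_wing (a point): centre of the wing of screw B, on its axis, about 89 mm above the bench, 31 above the plate. Brass; the wing is an upright bar 46 long, 12 thick, 30 high, gripped across the 12; below it a 28 wide collar, 6 high. x axis along the wing, y across it, z up. Turns without climbing (friction 0.06 N m), stays as left. Clockwise from above raises its corner and moves the bubble along the plate's +y only, anticlockwise -y.
- paddle: bystander: graphite paddle with a wooden handle, 230 x 55 x 20 (mm); its origin is the centre of its underside. Not to be disturbed
- mould: bystander: small graphite block with three round hollows, 90 x 42 x 32 (mm); its origin is the centre of its underside. Not to be disturbed
- jar: bystander: glass jar with a steel lid, 72 across, 100 high (mm); its origin is the centre of its underside. Not to be disturbed
- tweezers: bystander: flat steel tweezers, 160 long (mm); its origin is the centre of its underside. Not to be disturbed
- reamer: bystander: brass reamer with a wooden handle, 180 long (mm); its origin is the centre of its underside. Not to be disturbed
- rest: bystander: bent-sheet steel rod rest with a notch, 60 x 70 x 60 high (mm); its origin is the centre of its underside. Not to be disturbed

How it is judged:
By the outcome, as a careful person would: the job done as asked, in the order asked, and still so for the second after the job is handed in, with the robot touching nothing.
It also fails if it takes over 72 s, if anything falls off the work surface, if the arm or the gripper's body presses on something with over 40 N, if the wrist force passes 120 N, or if a joint passes its speed limit or range.

## Working session

There is one attempt and no reset: what is moved stays moved. The work goes in short steps, Python scripts to look and compute and a tool call to move; the robot and the scene stay as the last step left them, time stands still between calls to the robot, and variables do not carry over. Pictures are saved under pics/ and viewed, at most 10 in all, crops included, and the job is handed in when it is done.

Besides the shell and the picture viewer there is one more tool, called as a command line: name --argument value ..., lists and objects as JSON in quotes. servo_tool: Moves the arm, as the interface text tells. Shift numbers are shares of 0.25 m and turn numbers shares of 180 degrees, none past 1 either way. Its arguments: {"type":"object","properties":{"moves":{"type":"array","items":{"type":"array","items":{"type":"array","items":{"type":"number","minimum":-1,"maximum":1}}}},"newtons":{"type":"number"}},"required":["moves"]}

```bash
mkdir -p pics; python3 - <<'E'
from station import r,viewer
import cv2
for n in("top","scene"):
    c=viewer.read_camera(n);cv2.imwrite(f"pics/{n}0.png",c["image"][:,:,::-1]);print(n,c["mtx"].tolist(),c["eye"],c["rotation"])
s=r.sense();print(s["t"],s["tool_pos"],s["ee_rot"],s["gripper_width"],r.hold_point_z)
E
```

```text
top [[507.4018608746129, 0.0, 319.1520546687242], [0.0, 507.4018608746129, 203.79101401922242], [0.0, 0.0, 1.0]] [ 523.29650177   19.58160705 1308.13075208] [-0.02939816  0.70658357 -0.70642215  0.02903706]
scene [[489.3890288667388, 0.0, 332.3997205097106], [0.0, 489.3890288667388, 195.21103567645525], [0.0, 0.0, 1.0]] [1546.87786514 -273.02254895  893.07090717] [-0.34745412  0.74340474  0.51244139 -0.25303922]
0.1 [161.64725015 603.16772031 238.00276411] [-7.19631116e-05  1.30502598e-01  9.91447648e-01 -7.92876675e-04] 0.9987817318714172 18.700000000000003
```

View pics/top0.png

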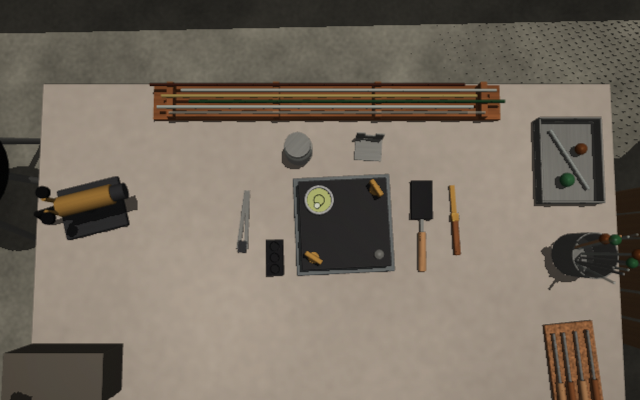

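View pics/scene0.png

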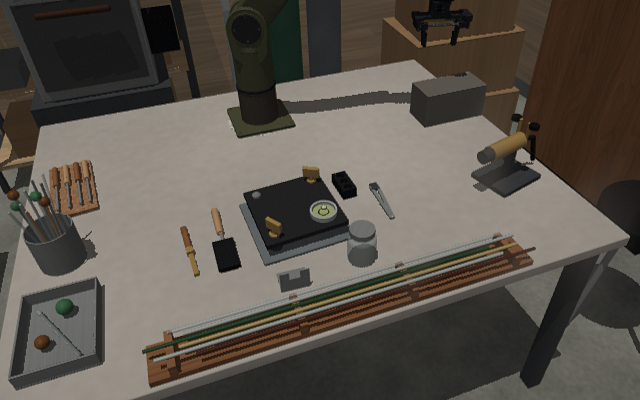

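Top view: foot near (379,254), screw A wing (376,187), screw B wing (313,258), vial (319,200) with the bubble just below its centre. Next I measure these.

```bash
cat > h.py <<'E'
import numpy as np,cv2
from scipy.spatial.transform import Rotation as R
from station import r,viewer
def rot(c):
    q=np.asarray(c["rotation"]); return q if q.shape==(3,3) else R.from_quat(q,scalar_first=True).as_matrix()
def cast(c,uv,z):
    uv=np.atleast_2d(uv).astype(float);d=np.c_[uv,np.ones(len(uv))]@np.linalg.inv(c["mtx"]).T@rot(c).T
    return c["eye"]+d*((z-c["eye"][2])/d[:,2])[:,None]
def proj(c,p):
    k=(np.atleast_2d(p)-c["eye"])@rot(c)@np.asarray(c["mtx"]).T;return k[:,:2]/k[:,2:]
E
python3 - <<'E'
from h import *
c=viewer.read_camera("top");im=c["image"]
hsv=cv2.cvtColor(im,cv2.COLOR_RGB2HSV)
m=cv2.inRange(hsv,(8,120,120),(24,255,255))
for n,(u,v) in dict(A=(376,187),B=(313,258)).items():
    k=np.zeros_like(m);k[v-15:v+15,u-15:u+15]=m[v-15:v+15,u-15:u+15]
    vs,us=np.nonzero(k);P=cast(c,np.c_[us,vs],104)[:,:2]
    w=cv2.minAreaRect(P.astype(np.float32));e,V=np.linalg.eigh(np.cov(P.T));d=V[:,1]
    print(n,len(us),us.mean(),vs.mean(),P.mean(0),w,"axis deg",np.degrees(np.arctan2(d[1],d[0])))
s=m*0
print("foot",cast(c,(379,254),60),"vial",cast(c,(319,200),74))
for u,v in((294,179),(389,175),(394,270),(299,274)):print(cast(c,(u,v),10))
a=cv2.resize(im[165:280,280:405],None,fx=5,fy=5,interpolation=cv2.INTER_CUBIC);cv2.imwrite("pics/top1.png",a[:,:,::-1])
E
```

```text
A 70 376.4714285714286 186.8 [ 663.8066174  -116.64016552] ((663.8129272460938, -116.7833251953125), (43.04888916015625, 9.326391220092773), 33.179988861083984) axis deg -146.88468622335003
B 97 313.89690721649487 256.3917525773196 [498.44670811  32.58927896] ((500.2030334472656, 31.8302001953125), (43.17525100708008, 16.31183624267578), 56.48911666870117) axis deg 56.45795926856136
foot [[ 503.40153002 -126.30965398   60.        ]] vial [[634.8366014   20.59879343  74.        ]]
[[694.95757108  85.10777018  10.        ]]
[[ 705.39621971 -159.86781417   10.        ]]
[[ 462.17438368 -169.86072936   10.        ]]
[[452.03031925  71.36204314  10.        ]]
```

View pics/top1.png

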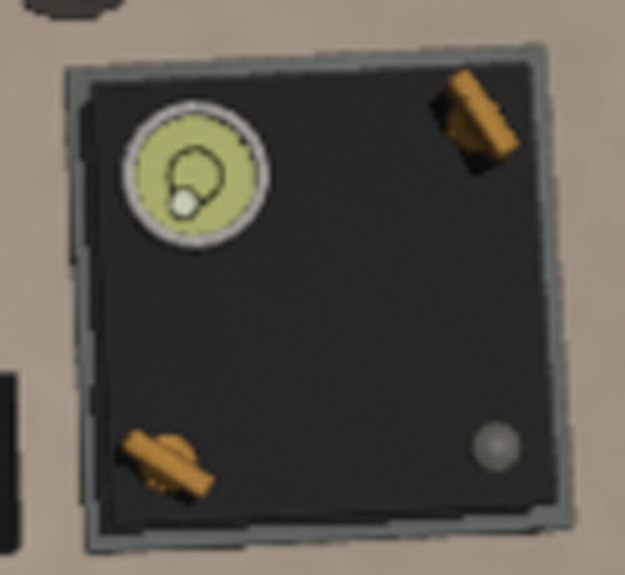

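Foot, corners and wings agree with the 80 mm layout: yaw is about 2.4°, A is at about (662,-118) with its wing at 33°, and B is at about (495.5,33) with its wing at 56.5°. In the plate's axes the bubble is at about (-14, +6). So A needs about 4.4 rad clockwise and B about 1.9 rad anticlockwise. Moving towards A.

servo_tool --moves '[[[-0.825,-0.7,0,0,0,-0.267,1],[-0.825,-0.7,0,0,0,-0.267,1],[-0.825,-0.7,0,0,0,-0.267,1],[-0.825,-0.7,0,0,0,-0.267,1],[-0.825,-0.7,0,0,0,-0.267,1]]]'

```text
t: 0.78
tool_pos: [318.4, 376.7, 238.3]
ee_rot: [-0.0, -0.283, 0.959, -0.002]
force: [-0.3, 0.3, 0.3]
gripper_width: 0.998
grip_force: 0.0
```

```bash
cat > go.py <<'E'
import sys
from h import *
def go(x,y,z,yaw):
    s=r.sense();M=R.from_quat(s["ee_rot"],scalar_first=True);T=M.as_matrix()
    cy=np.degrees(np.arctan2(T[1,1],T[0,1]))
    W=R.from_euler('z',yaw,degrees=True)*R.from_matrix(np.array([[0,1,0],[1,0,0],[0,0,-1]]).T)
    # tool y along yaw, z down
    y_=np.array([np.cos(np.radians(yaw)),np.sin(np.radians(yaw)),0]);z_=np.array([0,0,-1.]);W=R.from_matrix(np.c_[np.cross(y_,z_),y_,z_])
    np.set_printoptions(precision=3,suppress=True)
    print("t",s["t"],"pos",s["tool_pos"],"yaw",cy,"q",np.array(s["q"]),"w",s["gripper_width"],s["grip_force"],s["force"])
    print("shift",T.T@(np.array([x,y,z])-s["tool_pos"])/250,"turn",(M.inv()*W).as_rotvec()/np.pi)
go(*map(float,sys.argv[1:5]))
E
python3 go.py 662 -118 230 123
```

```text
t 0.775 pos [318.38  376.677 238.266] yaw 122.92094907279933 q [-0.66   0.55  -0.473  1.944  0.367  0.735  0.795] w 0.99819684912618 0.0 [-0.272  0.251  0.325]
shift [-0.078 -2.408  0.041] turn [-0.001 -0.    -0.   ]
```

servo_tool --moves '[[[0,-1,0,0,0,0,1],[0,-1,0,0,0,0,1],[0,-1,0,0,0,0,1],[0,-1,0,0,0,0,1],[0,-1,0,0,0,0,1]]]'

```text
t: 1.4
tool_pos: [454.6, 165.6, 238.0]
ee_rot: [-0.0, -0.279, 0.96, -0.002]
force: [-0.2, 1.5, -0.2]
gripper_width: 0.997
grip_force: 0.0
```

servo_tool --moves '[[[-0.078,-1,0,0,0,0,1],[-0.078,-1,0,0,0,0,1],[-0.078,-1,0,0,0,0,1],[-0.078,-1,0,0,0,0,1],[-0.078,-1,0,0,0,0,1]]]'

```text
t: 2.02
tool_pos: [606.8, -32.2, 237.7]
ee_rot: [0.0, -0.28, 0.96, -0.001]
force: [0.2, 1.0, -1.0]
gripper_width: 0.999
grip_force: 0.0
```

```bash
python3 go.py 662 -118 150 123
```

```text
t 2.025 pos [606.758 -32.157 237.669] yaw 122.57431879805779 q [ 0.259  0.701 -0.509  1.613  0.405  0.934  1.747] w 0.9989646410995616 0.0 [ 0.151  0.953 -1.046]
shift [-0.002 -0.407  0.352] turn [-0.001 -0.    -0.002]
```

servo_tool --moves '[[[-0.002,-0.405,0.3,0,0,-0.002,1],[-0.002,-0.405,0.3,0,0,-0.002,1],[-0.002,-0.405,0.3,0,0,-0.002,1],[-0.002,-0.405,0.3,0,0,-0.002,1]]]'

```text
t: 2.52
tool_pos: [660.1, -108.7, 163.7]
ee_rot: [0.0, -0.289, 0.957, 0.001]
force: [0.5, 0.3, 0.5]
gripper_width: 0.998
grip_force: 0.0
```

```bash
python3 go.py 662 -118 80 123; python3 - <<'E'
from h import *
c=viewer.read_camera("scene");im=c["image"]
print(proj(c,[[662,-118,104],[662,-118,r.sense()["tool_pos"][2]]]))
hsv=cv2.cvtColor(im,cv2.COLOR_RGB2HSV);m=cv2.inRange(hsv,(8,120,100),(24,255,255))
k=m*0;k[205:250,255:295]=m[205:250,255:295];vs,us=np.nonzero(k);print(us.mean(),vs.mean(),us.min(),us.max(),vs.min(),vs.max(),proj(c,[662,-118,89]))
cv2.imwrite("pics/s1.png",cv2.resize(im[120:270,200:380],None,fx=4,fy=4,interpolation=cv2.INTER_CUBIC)[:,:,::-1])
E
```

```text
t 2.525 pos [ 660.137 -108.721  163.686] yaw 123.55932725168864 q [ 0.34   0.869 -0.484  1.478  0.463  0.91   1.872] w 0.9981485283056619 0.0 [0.455 0.348 0.474]
shift [ 0.015 -0.036  0.335] turn [0.001 0.    0.003]
[[272.29617796 218.94808744]
 [269.77359981 199.67464539]]
270.8666666666667 221.4 267 275 218 224 [[272.89552233 223.5273029 ]]
```

View pics/s1.png

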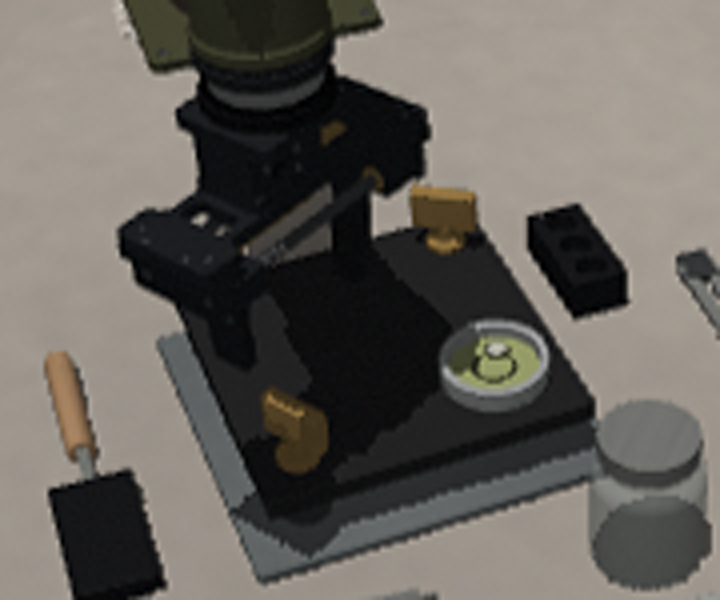

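The wing is where projected (about px 271,224) and the fingers are straddling above it. Letting the arm settle first.

servo_tool --moves '[[[0,0,0,0,0,0,1],[0,0,0,0,0,0,1]]]'

```text
t: 2.82
tool_pos: [660.6, -110.5, 164.8]
ee_rot: [0.001, -0.288, 0.958, -0.0]
force: [0.1, -0.0, 0.9]
gripper_width: 0.999
grip_force: 0.0
```

```bash
python3 go.py 662 -119 80 123
```

```text
t 2.825 pos [ 660.65  -110.477  164.818] yaw 123.51160496465059 q [ 0.34   0.867 -0.482  1.477  0.464  0.911  1.873] w 0.998704943590703 0.0 [ 0.128 -0.017  0.861]
shift [ 0.015 -0.031  0.339] turn [-0.     0.     0.003]
```

servo_tool --moves '[[[0.015,-0.031,0,0,0,0.003,1],[0.015,-0.031,0.33,0,0,0.003,1],[0.015,-0.031,0.33,0,0,0.003,1],[0.015,-0.031,0.33,0,0,0.003,1]]]'

```text
t: 3.32
tool_pos: [660.6, -120.3, 80.0]
ee_rot: [-0.001, -0.283, 0.959, 0.001]
force: [-0.5, 0.6, 0.8]
gripper_width: 0.997
grip_force: 0.0
```

```bash
python3 go.py 662 -119 80 123
```

```text
t 3.325 pos [ 660.628 -120.344   80.03 ] yaw 122.87210407609105 q [ 0.331  0.975 -0.433  1.513  0.521  0.773  1.831] w 0.9965131803106247 0.0 [-0.473  0.567  0.785]
shift [-0.008  0.002  0.   ] turn [ 0.001 -0.001 -0.001]
```

Position is good. Closing gently so that any off-centre shows in the force.

servo_tool --moves '[[[-0.006,0,0,0,0,0,0],[-0.006,0,0,0,0,0,0],[-0.006,0,0,0,0,0,0],[-0.006,0,0,0,0,0,0],[-0.006,0,0,0,0,0,0]]]' --newtons 15

```text
t: 3.95
tool_pos: [662.9, -119.4, 81.4]
ee_rot: [0.0, -0.283, 0.959, -0.0]
force: [0.7, -0.2, 0.2]
gripper_width: 0.457
grip_force: 0.0
```

servo_tool --moves '[[[0,0,0,0,0,0,0],[0,0,0,0,0,0,0],[0,0,0,0,0,0,0]]]'

```text
t: 4.32
tool_pos: [662.2, -118.4, 81.1]
ee_rot: [-0.0, -0.283, 0.959, 0.001]
force: [0.3, -1.5, 2.5]
gripper_width: 0.138
grip_force: 14.9
```

Gripped at 12 mm with hardly any side force. Turning clockwise.

servo_tool --moves '[[[0,0,0,0,0,0.055,0],[0,0,0,0,0,0.11,0],[0,0,0,0,0,0.165,0],[0,0,0,0,0,0.22,0],[0,0,0,0,0,0.275,0]]]' --newtons 25

```text
t: 4.95
tool_pos: [662.1, -118.3, 81.8]
ee_rot: [-0.001, 0.147, 0.989, 0.0]
force: [-3.7, 2.6, 6.2]
gripper_width: 0.134
grip_force: 25.0
```

```bash
python3 go.py 662 -118.5 81 73
```

```text
t 4.95 pos [ 662.065 -118.263   81.831] yaw 73.12119497346292 q [ 0.217  0.949 -0.212  1.517  0.265  0.706  1.165] w 0.13361782595982044 25.03907652106136 [-3.695  2.571  6.214]
shift [-0.    -0.001  0.003] turn [ 0.    -0.001  0.001]
```

servo_tool --moves '[[[0,0,0,0,0,0.055,0],[0,0,0,0,0,0.11,0],[0,0,0,0,0,0.165,0],[0,0,0,0,0,0.22,0],[0,0,0,0,0,0.275,0]]]'

```text
t: 5.58
tool_pos: [662.1, -118.1, 82.6]
ee_rot: [-0.001, 0.547, 0.837, 0.0]
force: [-4.8, 3.0, 10.5]
gripper_width: 0.134
grip_force: 25.0
```

servo_tool --moves '[[[0,0,0.002,0,0,0.055,0],[0,0,0.002,0,0,0.11,0],[0,0,0.002,0,0,0.165,0],[0,0,0.002,0,0,0.22,0],[0,0,0.002,0,0,0.275,0]]]'

```text
t: 6.2
tool_pos: [662.2, -118.0, 83.2]
ee_rot: [-0.001, 0.847, 0.531, 0.0]
force: [-6.3, 2.7, 17.7]
gripper_width: 0.13
grip_force: 25.0
```

```bash
cat > bub.py <<'E'
from h import *
c=viewer.read_camera("top");im=c["image"].astype(int)
# vial: yellow-green disc; bubble: pale (less saturated) blob in it
hsv=cv2.cvtColor(c["image"],cv2.COLOR_RGB2HSV)
roi=np.zeros(im.shape[:2],np.uint8);cv2.circle(roi,(319,200),12,255,-1)
pale=cv2.inRange(hsv,(0,0,130),(180,75,255))&roi
vs,us=np.nonzero(pale);print("pale px",len(us),"mean",us.mean() if len(us) else None,vs.mean() if len(us) else None)
g=cv2.inRange(hsv,(25,60,90),(45,255,255))
big=np.zeros_like(g);big[180:220,300:340]=g[180:220,300:340]
cn=max(cv2.findContours(big,cv2.RETR_EXTERNAL,cv2.CHAIN_APPROX_NONE)[0],key=cv2.contourArea)
ctr,rad=cv2.minEnclosingCircle(cn);print("vial",ctr,rad)
if len(us):
    d=(cast(c,(us.mean(),vs.mean()),74)-cast(c,ctr,74))[0,:2];a=np.radians(2.4)
    print("bubble plate xy",d@[np.cos(a),np.sin(a)],d@[-np.sin(a),np.cos(a)])
import sys
if len(sys.argv)>1: cv2.imwrite(sys.argv[1],cv2.resize(c["image"][165:280,280:405],None,fx=5,fy=5,interpolation=cv2.INTER_CUBIC)[:,:,::-1])
E
python3 go.py 662 -118.5 81 -27; python3 bub.py pics/b1.png
```

```text
t 6.2 pos [ 662.234 -118.03    83.18 ] yaw -25.872525695470895 q [-0.014  0.96   0.242  1.53  -0.317  0.691 -0.077] w 0.12955500784105528 24.985974576557055 [-6.326  2.748 17.701]
shift [-0.002 -0.     0.009] turn [-0.001 -0.001  0.006]
pale px 39 mean 318.56410256410254 203.89743589743588
vial (318.56402587890625, 199.65243530273438) 11.959372520446777
bubble plate xy -10.393688916770113 0.431846403577538
```

View pics/b1.png

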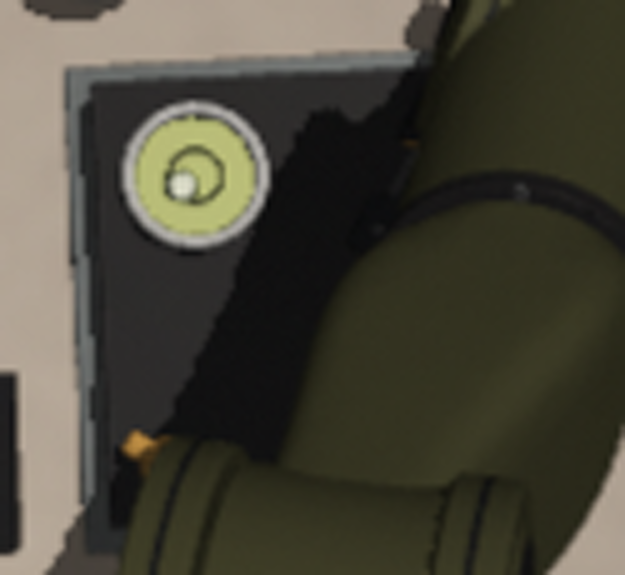

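Bubble at crop (182,185) against ring centre (195,175), so about (-5,+6) mm and possibly still settling. The wing rises as it turns (Fz is up to 18 N), so I follow it upward and turn further.

servo_tool --moves '[[[0,0,-0.004,0,0,0.05,0],[0,0,-0.008,0,0,0.1,0],[0,0,-0.01,0,0,0.15,0],[0,0,-0.011,0,0,0.2,0],[0,0,-0.012,0,0,0.22,0]]]'

```text
t: 6.88
tool_pos: [662.2, -118.2, 84.1]
ee_rot: [-0.001, 0.977, 0.214, -0.001]
force: [-2.7, 1.6, 4.5]
gripper_width: 0.131
grip_force: 25.0
```

servo_tool --moves '[[[0,0,0,0,0,0,0],[0,0,0,0,0,0,0],[0,0,0,0,0,0,0],[0,0,0,0,0,0,0]]]'

```text
t: 7.38
tool_pos: [662.2, -118.3, 84.1]
ee_rot: [-0.001, 0.977, 0.215, -0.001]
force: [-2.4, 2.0, 5.5]
gripper_width: 0.133
grip_force: 25.0
```

```bash
sed -i 's/,12,255,-1/,9,255,-1/; s/(180,75,255)/(180,60,255)/' bub.py; python3 go.py 662 -118.5 81 -66; python3 bub.py pics/b2.png
```

```text
t 7.375 pos [ 662.197 -118.269   84.068] yaw -65.15479876059447 q [-0.101  0.989  0.424  1.535 -0.539  0.738 -0.578] w 0.13314835630914748 25.000247382558882 [-2.357  1.987  5.488]
shift [-0.001  0.001  0.012] turn [-0.001  0.     0.005]
pale px 22 mean 316.09090909090907 200.9090909090909
vial (318.56402587890625, 199.65243530273438) 11.959372520446777
bubble plate xy -2.8267235771487256 6.161439250514904
```

View pics/b2.png

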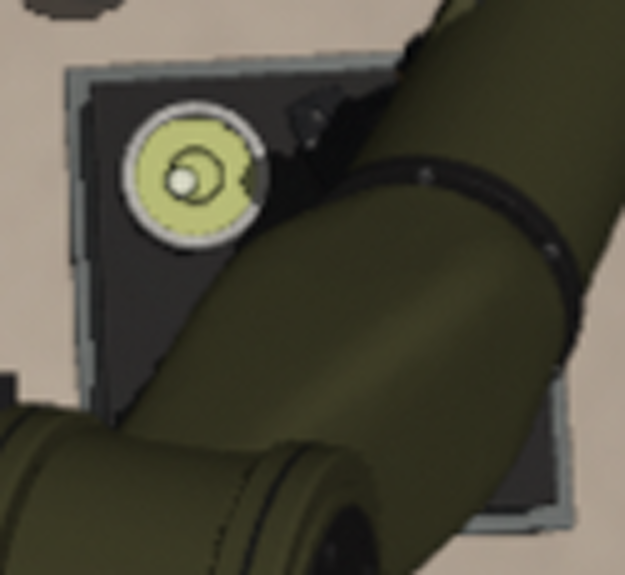

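Bubble is now at about (-2.8,+6.2) mm (crop 182,180), so A needs about 0.88 rad (50°) more.

servo_tool --moves '[[[0,0,-0.002,0,0,0.056,0],[0,0,-0.003,0,0,0.112,0],[0,0,-0.004,0,0,0.168,0],[0,0,-0.005,0,0,0.224,0],[0,0,-0.006,0,0,0.28,0]]]'

```text
t: 8.05
tool_pos: [661.9, -118.6, 85.0]
ee_rot: [-0.001, 0.975, -0.224, -0.001]
force: [-2.1, 0.4, 1.9]
gripper_width: 0.135
grip_force: 25.0
```

servo_tool --moves '[[[0,0,0,0,0,0,0],[0,0,0,0,0,0,0],[0,0,0,0,0,0,0],[0,0,0,0,0,0,0],[0,0,0,0,0,0,0]]]'

```text
t: 8.68
tool_pos: [661.9, -118.7, 85.0]
ee_rot: [-0.001, 0.975, -0.221, -0.001]
force: [-3.8, 2.3, 3.2]
gripper_width: 0.134
grip_force: 25.0
```

```bash
python3 go.py 662 -118.5 180 -116; python3 bub.py
```

```text
t 8.675 pos [ 661.95  -118.665   84.972] yaw -115.50763629080024 q [-0.202  1.047  0.652  1.541 -0.79   0.835 -1.256] w 0.13414033361376715 24.9961951514706 [-3.811  2.252  3.186]
shift [-0.001 -0.001 -0.38 ] turn [-0.     0.001  0.003]
pale px 23 mean 316.0 199.82608695652175
vial (318.5, 199.5) 11.85336971282959
bubble plate xy -0.5445330448585729 6.133348033426497
```

A is done (x about -0.5 mm). Releasing and lifting.

servo_tool --moves '[[[0,0,0,0,0,0,1],[0,0,0,0,0,0,1],[0,0,0,0,0,0,1],[0,0,0,0,0,0,1],[0,0,0,0,0,0,1]]]'

```text
t: 9.35
tool_pos: [662.9, -119.4, 85.2]
ee_rot: [-0.0, 0.975, -0.222, 0.0]
force: [-0.2, 0.5, 0.2]
gripper_width: 0.677
grip_force: 0.0
```

servo_tool --moves '[[[0,0,-0.38,0,0,0,1],[0,0,-0.38,0,0,0,1],[0,0,-0.38,0,0,0,1],[0,0,-0.38,0,0,0,1]]]'

```text
t: 9.85
tool_pos: [662.3, -118.8, 179.3]
ee_rot: [-0.0, 0.975, -0.222, -0.001]
force: [-0.6, -0.6, -0.4]
gripper_width: 0.999
grip_force: 0.0
```

```bash
python3 go.py 495.5 33 180 -33.5;python3 bub.py
```

```text
t 9.85 pos [ 662.297 -118.807  179.269] yaw -115.61140202936566 q [-0.234  0.939  0.736  1.488 -0.704  0.993 -1.325] w 0.9987949652215938 0.0 [-0.639 -0.566 -0.395]
shift [-0.864 -0.259 -0.001] turn [-0.     0.    -0.456]
pale px 25 mean 315.96 199.4
vial (318.52740478515625, 199.60958862304688) 11.963181495666504
bubble plate xy 0.7748559917866932 6.243710251779909
```

servo_tool --moves '[[[-0.864,-0.26,0,0,0,-0.456,1],[-0.864,-0.26,0,0,0,-0.456,1],[-0.864,-0.26,0,0,0,-0.456,1],[-0.864,-0.26,0,0,0,-0.456,1],[-0.864,-0.26,0,0,0,-0.456,1]]]'

```text
t: 10.52
tool_pos: [492.4, 35.7, 179.0]
ee_rot: [-0.002, 0.969, 0.248, -0.003]
force: [0.2, -1.1, -0.4]
gripper_width: 0.998
grip_force: 0.0
```

```bash
python3 go.py 495.5 33 150 -33.5
```

```text
t 10.525 pos [492.423  35.71  178.975] yaw -61.290651686761876 q [-0.445  0.668  0.463  2.031 -0.544  0.569 -0.669] w 0.997740387860184 0.0 [ 0.225 -1.122 -0.383]
shift [0.006 0.016 0.116] turn [-0.002  0.001 -0.154]
```

servo_tool --moves '[[[0,0,0,0,0,-0.154,1],[0,0,0,0,0,-0.154,1],[0,0,0,0,0,-0.154,1],[0,0,0,0,0,-0.154,1]]]'

```text
t: 11.02
tool_pos: [495.5, 32.7, 179.3]
ee_rot: [-0.001, 0.884, 0.468, -0.001]
force: [0.2, 0.3, 0.1]
gripper_width: 0.998
grip_force: 0.0
```

```bash
python3 go.py 495.5 33 81 -33.5; python3 -c "
from h import *
c=viewer.read_camera('scene');print(proj(c,[[495.5,33,89],[498.5,32.5,89],[495.5,33,104]]))"
```

```text
t 11.025 pos [495.457  32.678 179.345] yaw -34.24424941922021 q [-0.36   0.645  0.328  2.023 -0.39   0.536 -0.352] w 0.9978778910078543 0.0 [0.154 0.339 0.08 ]
shift [0.002 0.    0.393] turn [-0.001  0.    -0.004]
[[310.22830383 172.22168854]
 [310.3968276  172.86018019]
 [309.96281765 167.82894134]]
```

Projected (310.2,172.2) against seen (310.4,171.6), so B's position is good. Descending and gripping.

servo_tool --moves '[[[0.002,0,0.393,0,0,-0.004,1],[0.002,0,0.393,0,0,-0.004,1],[0.002,0,0.393,0,0,-0.004,1],[0.002,0,0.393,0,0,-0.004,1]]]'

```text
t: 11.58
tool_pos: [497.0, 32.8, 82.7]
ee_rot: [0.0, 0.881, 0.473, 0.0]
force: [1.1, -0.7, 1.4]
gripper_width: 0.999
grip_force: 0.0
```

servo_tool --moves '[[[0,0,0,0,0,0,0],[0,0,0,0,0,0,0],[0,0,0,0,0,0,0],[0,0,0,0,0,0,0],[0,0,0,0,0,0,0]]]' --newtons 15

```text
t: 12.2
tool_pos: [496.5, 33.1, 82.0]
ee_rot: [-0.0, 0.881, 0.474, 0.0]
force: [-0.4, 1.1, 0.5]
gripper_width: 0.459
grip_force: 0.0
```

servo_tool --moves '[[[0,0,0,0,0,0,0],[0,0,0,0,0,0,0],[0,0,0,0,0,0,0]]]'

```text
t: 12.58
tool_pos: [494.6, 34.2, 81.8]
ee_rot: [-0.002, 0.88, 0.474, -0.001]
force: [-2.0, 2.2, 3.6]
gripper_width: 0.136
grip_force: 14.9
```

```bash
python3 go.py 495.5 33 81 -33.5; python3 bub.py
```

```text
t 12.575 pos [494.619  34.241  81.781] yaw -33.39488472341429 q [-0.269  0.811  0.18   2.08  -0.476  0.293 -0.268] w 0.13623559639198266 14.912769352085888 [-1.991  2.196  3.637]
shift [-0.002  0.006  0.003] turn [-0.001  0.     0.001]
pale px 23 mean 316.04347826086956 199.3913043478261
vial (318.5658874511719, 199.68624877929688) 11.937156677246094
bubble plate xy 0.9794132679675378 6.125222281227224
```

servo_tool --moves '[[[0,0.004,0.001,0,0,-0.055,0],[0,0.004,0.002,0,0,-0.11,0],[0,0.004,0.003,0,0,-0.165,0],[0,0.004,0.004,0,0,-0.22,0],[0,0.004,0.004,0,0,-0.275,0]]]' --newtons 25

```text
t: 13.25
tool_pos: [493.6, 34.5, 80.9]
ee_rot: [-0.003, 0.598, 0.801, -0.001]
force: [-6.8, 5.9, 5.5]
gripper_width: 0.134
grip_force: 25.0
```

```bash
python3 go.py 494.6 34.2 81 40
```

```text
t 13.25 pos [493.644  34.526  80.928] yaw 16.49114831153484 q [-0.177  0.801  0.027  2.076 -0.084  0.272  0.21 ] w 0.13367266824044508 24.965150943025947 [-6.839  5.897  5.476]
shift [-0.002  0.003 -0.   ] turn [-0.002 -0.002 -0.131]
```

servo_tool --moves '[[[0.006,-0.004,0.001,0,0,-0.055,0],[0.006,-0.004,0.002,0,0,-0.11,0],[0.006,-0.004,0.003,0,0,-0.165,0],[0.006,-0.004,0.004,0,0,-0.22,0],[0.006,-0.004,0.004,0,0,-0.275,0]]]'

```text
t: 13.88
tool_pos: [492.9, 34.1, 80.0]
ee_rot: [-0.002, 0.209, 0.978, -0.001]
force: [-7.9, 2.0, 6.3]
gripper_width: 0.138
grip_force: 25.0
```

servo_tool --moves '[[[0,0,0,0,0,0,0],[0,0,0,0,0,0,0],[0,0,0,0,0,0,0],[0,0,0,0,0,0,0],[0,0,0,0,0,0,0]]]'

```text
t: 14.5
tool_pos: [492.8, 34.1, 80.0]
ee_rot: [-0.003, 0.211, 0.977, -0.001]
force: [-6.4, 2.6, 7.4]
gripper_width: 0.132
grip_force: 25.0
```

```bash
python3 go.py 494 34.8 80 76; python3 bub.py pics/b3.png
```

```text
t 14.5 pos [492.825  34.073  80.014] yaw 65.61638270217196 q [-0.089  0.8   -0.12   2.076  0.305  0.287  0.679] w 0.13212897877119892 24.981655126903206 [-6.371  2.628  7.36 ]
shift [-0.003  0.005  0.   ] turn [-0.001 -0.002 -0.058]
pale px 23 mean 318.0 199.17391304347825
vial (318.4339599609375, 199.71697998046875) 12.023056983947754
bubble plate xy 1.37485680980385 1.003714088366549
```

View pics/b3.png

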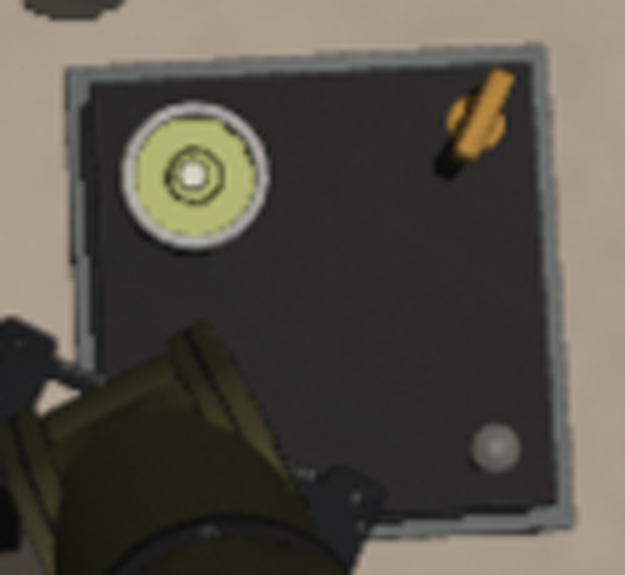

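The bubble (crop 192,175) is inside the ring (centre 195,176), leaving about 1 mm in y. One small further turn, then release and lift.

servo_tool --moves '[[[0,-0.003,0,0,0,-0.04,0],[0,-0.003,0,0,0,-0.07,0],[0,-0.003,0,0,0,-0.07,0],[0,-0.003,0,0,0,-0.07,0]]]'

```text
t: 15.05
tool_pos: [492.7, 33.9, 79.8]
ee_rot: [-0.002, 0.102, 0.995, 0.0]
force: [-6.0, 3.0, 5.5]
gripper_width: 0.131
grip_force: 25.0
```

servo_tool --moves '[[[0,0,0,0,0,0,1],[0,0,0,0,0,0,1],[0,0,0,0,0,0,1],[0,0,0,0,0,0,1],[0,0,0,0,0,0,1]]]'

```text
t: 15.68
tool_pos: [495.7, 32.9, 79.9]
ee_rot: [0.0, 0.103, 0.995, 0.0]
force: [0.3, 0.9, 0.6]
gripper_width: 0.672
grip_force: 0.0
```

servo_tool --moves '[[[0,0,-0.4,0,0,0,1],[0,0,-0.4,0,0,0,1],[0,0,-0.4,0,0,0,1],[0,0,-0.4,0,0,0,1],[0,0,-0.4,0,0,0,1]]]'

```text
t: 16.3
tool_pos: [494.7, 32.8, 178.8]
ee_rot: [-0.001, 0.103, 0.995, -0.0]
force: [-0.8, -0.8, -0.3]
gripper_width: 0.994
grip_force: 0.0
```

```bash
python3 go.py 494 34.8 180 76; python3 bub.py pics/b4.png
```

```text
t 16.3 pos [494.736  32.765 178.786] yaw 78.14083118429686 q [ 0.024  0.628 -0.29   2.005  0.325  0.555  0.871] w 0.9939982002416272 0.0 [-0.766 -0.801 -0.344]
shift [ 0.005  0.007 -0.005] turn [-0.    -0.001  0.012]
pale px 25 mean 318.24 199.2
vial (318.4339599609375, 199.71697998046875) 12.023056983947754
bubble plate xy 1.2865020493614532 0.42069254762414754
```

View pics/b4.png

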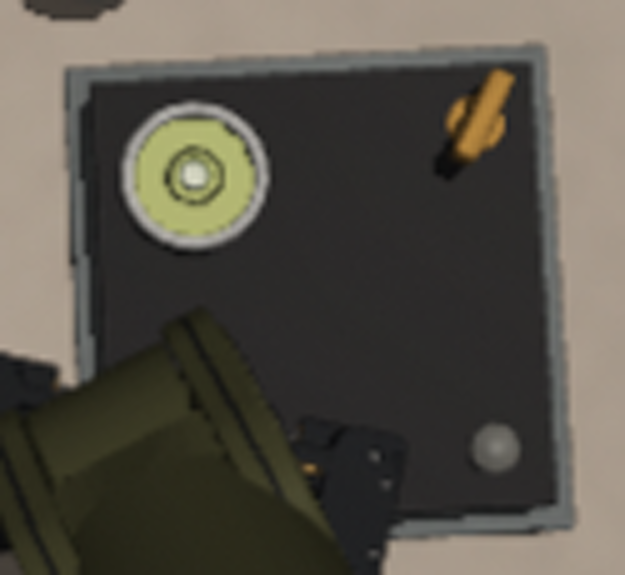

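The bubble (194,175) sits centred in the ring, and the gripper is open and clear.

```bash
python3 -c "
from station import ticket;print(ticket.sign_off())"
```

```text
the job is handed in; nothing more can be done
None
```

The plate is levelled: the bubble rests inside the black ring, about 1.4 mm from the vial's centre, with both screws released and the gripper clear. I handed the job in at about 16 s and have had no verdict back.

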